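# Free the seized tiffin latch and take off the lid

### The arm

A 6-joint arm with a two-finger parallel gripper is mounted at the origin on the work surface. World frame = base frame: x ahead of the robot, y to its left, z up, the work surface at z = 0. Lengths are in m, angles in rad, forces in N, time in s.
With the tool pointing down it reaches from about 0.375 to 0.9 m from the base axis. Payload 3.1 kg.
Tool frame: the origin (TCP) lies midway between the tips of the shut fingers; the grasp point (between the pads) lies 19 mm behind it (manip.hold_point_z is the distance from the TCP to the grasp point, in m); z points along the fingers, y is the direction in which the jaws open and shut (so a half turn about z gives the same grasp; the last joint's range is limited). The gripper opens to 85 mm and grips with 20 to 120 N. Pads are 22 mm wide; open, the fingers measure 114 mm over their backs; the gripper's body (76 mm by 85 mm) begins 54 mm behind the grasp point. The pads swing forward as they close: fully open they stand 13 mm farther back than shut.
Start: joints at [1.079, 0.527, 1.433, -0, 1.181, -0.178], TCP at [0.192, 0.595, 0.231] pointing down, gripper open.
Joint ranges: [-3.08, 3.08], [-0.75, 2.2], [0.22, 2.44], [-1.43, 4.57], [0, 2.65], [-2.85, 2.85]. Speed limits (rad/s): [2.79, 2.79, 3.14, 3.14, 3.14, 3.14].

### API

Orientations are given as a unit quaternion [x, y, z, w].
In Python, from station import manip gives the robot as it stands.
- The arm moves only by the tool drive_tool, never from a script. Its argument "motion" is one flat list of numbers, 7 for each row, row after row: the shift along the tool's x, y, z in mm, then the turn, a rotation vector about the tool's x, y, z in degrees, then the finger opening in mm, from 0 to 85.4. A call has 1 to 8 rows; each row is the pose to reach, as a shift and turn from the pose measured when the call began, along the tool's axes at that moment; what a row does not reach only later rows make up. A row lasts 1/8 s, in which the tool goes at most 62.5 mm and 10.7 degrees, less where a joint would pass 70% of its speed; a pose out of reach is approached as far as the arm can. A call with a gripper value outside its range is refused whole. The fingers move at their own pace and stop on an object; "force" is the grip in N (left out, the last holds). Time passes only in rows, so rows that repeat a pose let the fingers close. It gives the time, the measured TCP pose, the force and the opening at its end, in the units of the state.
- manip.sense(): the state, without advancing time (a new reading comes with each control period).
- manip.snapshot(name): name is "side" or "top" or "wrist"; returns a dict with "color" (420x560x3 uint8, red, green, blue), "fx", "fy", "cx", "cy" (pixels), "view" (4x4, takes a point from world to camera coordinates). Camera axes: x right, y up, looking along -z (the intrinsics and any distortion apply to the point x, -y, -z); pixel columns grow to the right and rows downward; lengths in m; the calibration is good to about 2 mm. A picture is of the moment at which its call begins. There is no depth.
- manip.sign_off(): hands the job in, once; it reports no verdict.
The state is a dict: "t": time; "q": joint angles; "qd": joint speeds; "tau": joint torques, N m; "tcp_pos": TCP position; "tool_rot": TCP orientation; "force": force on the tool from outside, world axes, zero at the start; "ft_torque": the same for the moment, N m; "finger_gap": opening from 0.0 (shut) to 1.0 (fully open).
Only numpy, scipy, OpenCV 4.12 (cv2) and the standard library are available. Lean on these libraries where they do the work, as an engineer would, in place of code of your own. Each camera call takes 0.05 s, during which the arm holds its last target.

### The job

The swivel latch that holds the lid on the tiffin stack has seized with corrosion: take its upright bar and rock it gently back and forth, from stop to stop, until it breaks free, never forcing it so hard that the springy bracket under it gets bent, then turn it a quarter turn anticlockwise (seen from above) clear of the lid. Then lift the lid off by its handle and lay it down flat, without dropping it, on the middle of the square ceramic tile and let go. Leave the latch turned open, and do not shift or tip the diyas, the tealight cup or the battery diya.

Things in the scene. Friction and masses are not known exactly. Their poses are not given: they have to be found in the camera images.
- carrier: Fixed stack of three round aluminium tiffin tiers in a carrying frame, 118 to 132 mm across, rim 130 mm above the stand top. Origin: centre of its underside, z up. Its +x axis points from the stack's centre to the latch, whose vertical axis stands 97 mm from the centre, on a round boss 52 mm across with its top at 134 mm.
- latch_grip (a point): Where to grip the latch: on its vertical turning axis, 166.5 mm above the stand top. The grip is an upright flat steel bar 36 mm long, 12 mm thick, from 142.5 to 176.5 mm above the stand top, with its long way along this point's x axis. The point turns with the latch.
- latch_tip (a point): Tip of the latch's flat arm (16 mm wide, 6 mm thick, top at 142.5 mm), which runs from under the bar 46 mm out from the turning axis, along the latch's -x axis. Closed, it reaches 11 mm over the lid's flange, 2.5 mm above it.
- latch (a joint): Turn of the latch on its boss, rad: 0 = closed, arm towards the lid's centre (start within 0.03), growing anticlockwise from above, end 1.6; clear of the lid from 1.0. Takes 0.05 N m. Seized, it turns 0.15 to 0.30 either way of 0 (it varies) to a solid stop; each swing right to the stop opposite the last one loosens it. Free after some 2 to 5 such swings; pushing harder does not help.
- bracket (a joint): Springy twist of the bracket and boss under the latch, about the same vertical axis, rad, 0 unloaded, same sense as the latch. It gives 0.04 rad for every 0.1 N m put on the latch (0.02 rad while the latch merely turns); beyond 0.1 rad (0.25 N m) either way it is bent. The bar's direction is carrier yaw + bracket + latch.
- lid: Loose round aluminium lid, 0.14 kg: flange 124 mm across and 4 mm thick, on a plug 100 mm across and 4 mm deep that hangs loosely in the top tier. Origin: centre of the underside of the plug (126 mm above the stand top while on the stack); z up; flange top at 8 mm.
- lid_handle (a point): Middle of the lid's handle bar, on the lid's axis 31 mm above its origin. The bar is 52 mm long along the lid's x axis, 12 mm thick along y and 10 mm high, with open space of 18 mm under it between two posts.
- tile: Fixed square ceramic tile, 150 mm by 150 mm, 8 mm thick, flat on the stand top. Origin: centre of its underside; x, y along its edges.
- tile_top (a point): Centre of the tile's top face, 8 mm above the stand top; here the lid is to lie.
- diya_a: Loose terracotta diya (small bowl) 68 mm across, 22 mm high, with a short spout along its +x axis; bystander. Origin: centre of underside.
- diya_b: Another such terracotta diya, 68 mm across, 22 mm high; bystander. Origin: centre of underside.
- tealight: Loose glass tealight cup 56 mm across, 55 mm high; bystander. Origin: centre of underside.
- battery_diya: Loose plastic battery diya 68 mm across, 46 mm high with its flame, sliding toggle on top; bystander. Origin: centre of underside.
Not all that is in view belongs to the job. What is shaped like the lid but purple or red is not meant. Of the things that look like the carrier, the smaller one is meant.

How it is judged:
By the outcome, as a careful person would: the job done as asked, in the order asked, and still so for the second after the job is handed in, with the robot touching nothing.
It also fails if it takes over 72 s, if anything falls off the work surface, if the arm or the gripper's body presses on something with over 40 N, if the wrist force passes 120 N, or if a joint passes its speed limit or range.

## Working session

There is one attempt and no reset: what is moved stays moved. The work goes in short steps, Python scripts to look and compute and a tool call to move; the robot and the scene stay as the last step left them, time stands still between calls to the robot, and variables do not carry over. Pictures are saved under pics/ and viewed, and the job is handed in when it is done.

Besides the shell and the picture viewer there is one more tool, called after "Request:" as a command line: name --argument value ..., lists and objects as JSON in quotes. drive_tool: Moves the arm, as the interface text tells. Its arguments: {"type":"object","properties":{"motion":{"type":"array","items":{"type":"number"}},"force":{"type":"number"}},"required":["motion"]}

```bash
ls; mkdir -p pics
python3 - <<'E'
from station import manip
import cv2
s=manip.sense();print(s)
print([a for a in dir(manip) if a[0]!='_'], manip.hold_point_z)
for n in("side","top","wrist"):
    d=manip.snapshot(n);cv2.imwrite(f"pics/{n}0.png",d["color"][:,:,::-1]);print(n,d["fx"],d["fy"],d["cx"],d["cy"],d["view"],[k for k in d])
E
```

```text
pics
{'t': 0.0, 'q': array([ 1.07950019e+00,  5.28453147e-01,  1.43388508e+00,  1.23683430e-05,
        1.18138917e+00, -1.78489558e-01]), 'qd': array([ 1.00713971e-03,  6.56628228e-04,  2.38869201e-04, -1.17551751e-03,
       -9.23738173e-05, -7.89753131e-04]), 'tau': array([-1.29427804e-03, -4.42353702e+01, -1.78023684e+01, -3.60740414e-04,
        8.31563899e-03, -7.21326103e-06]), 'tcp_pos': array([0.1919571 , 0.59405376, 0.23034709]), 'tool_rot': array([ 1.55768650e-01,  9.87792989e-01, -1.00619406e-03, -3.56211589e-04]), 'force': array([-0.62597133, -0.71017248,  0.4398198 ]), 'ft_torque': array([-0.00541668, -0.01158221, -0.00030742]), 'finger_gap': 0.9965721322530391}
['PlanningError', 'hold_point_z', 'sense', 'sign_off', 'snapshot'] 0.0187
side 381.19144302232 381.19144302232 274.8644458890597 204.8243491753228 [[ 0.7757784  -0.6309859  -0.00496637 -0.36469541]
 [ 0.47430817  0.57792072  0.66410797 -0.29452142]
 [-0.4161726  -0.51755621  0.74762018 -0.92370485]
 [ 0.          0.          0.          1.        ]] ['color', 'fx', 'fy', 'cx', 'cy', 'view']
top 427.0732200142743 427.0732200142743 281.6587814980269 212.70522977557204 [[-0.00910088 -0.99971365 -0.02213131  0.01555452]
 [ 0.98699827 -0.0125325   0.16024156 -0.49992173]
 [-0.16047304 -0.02038523  0.9868297  -1.15995415]
 [ 0.          0.          0.          1.        ]] ['color', 'fx', 'fy', 'cx', 'cy', 'view']
wrist 315.53300291305277 315.53300291305277 285.62489114203385 207.30474944977962 [[ 0.30808156  0.95135613 -0.00269671 -0.62282091]
 [-0.91831135  0.2966375  -0.26212681  0.03427228]
 [-0.248576    0.08323286  0.96502967 -0.38009213]
 [ 0.          0.          0.          1.        ]] ['color', 'fx', 'fy', 'cx', 'cy', 'view']
```

View pics/side0.png

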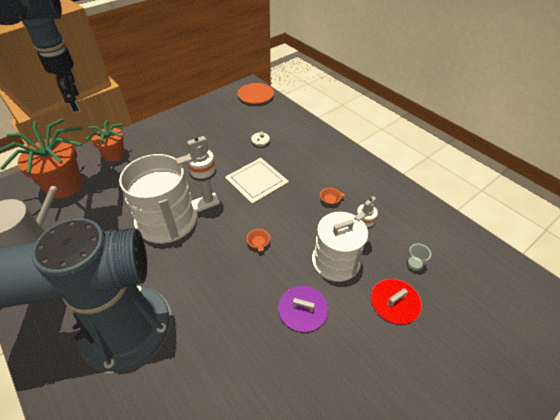

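View pics/top0.png

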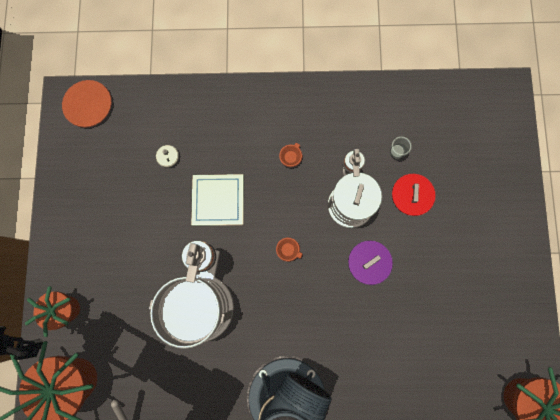

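View pics/wrist0.png

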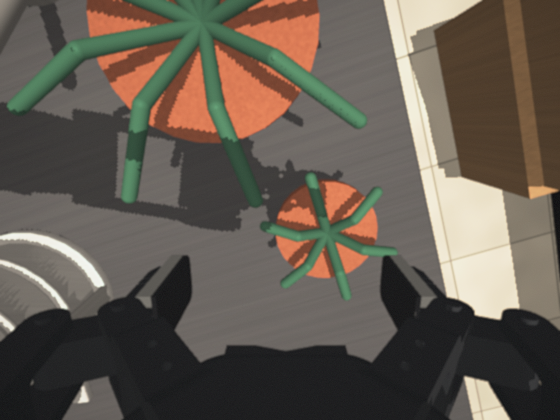

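The carrier-like things in the top view are the big one at (190,310), with no lid handle, and the small one at (357,195), with a lid, handle and latch at (355,160). The task means the smaller one. The purple (370,262) and red (414,194) discs are decoys. I'll enlarge the small carrier to confirm.

Run:
```python
import cv2
a=cv2.imread("pics/top0.png");b=cv2.imread("pics/side0.png")
cv2.imwrite("pics/c1.png",cv2.resize(a[130:240,310:420],None,fx=5.4,fy=5.4,interpolation=cv2.INTER_CUBIC))
cv2.imwrite("pics/c2.png",cv2.resize(b[180:290,300:400],None,fx=5.4,fy=5.4,interpolation=cv2.INTER_CUBIC))
cv2.imwrite("pics/c3.png",cv2.resize(a[165:235,180:255],None,fx=8,fy=8,interpolation=cv2.INTER_CUBIC))
```

```text
(no output)
```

View pics/c1.png

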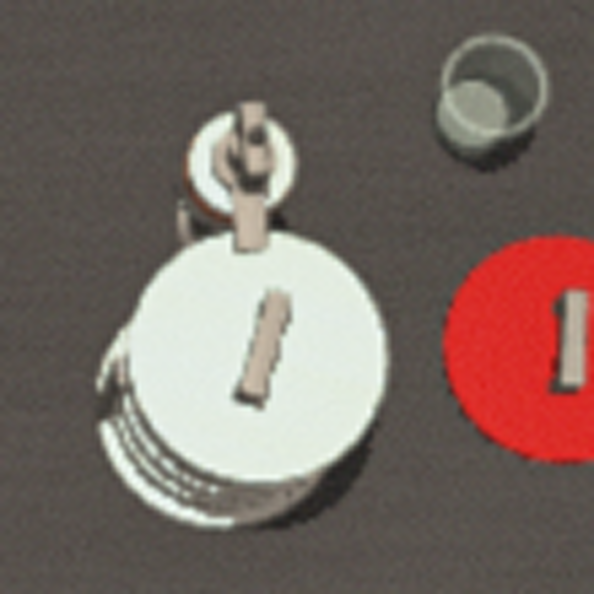

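View pics/c2.png

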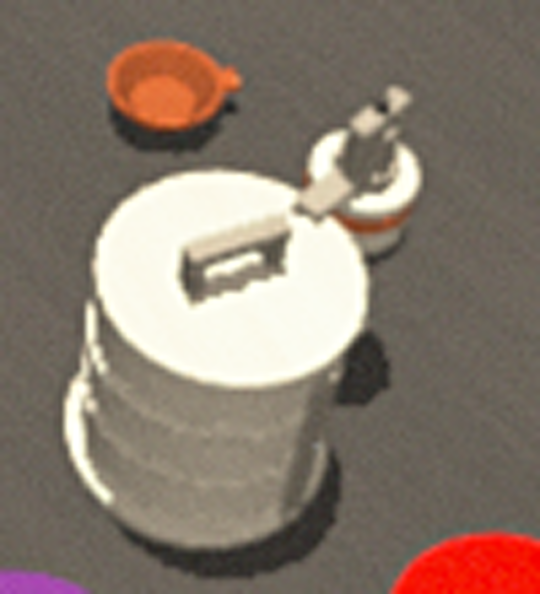

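View pics/c3.png

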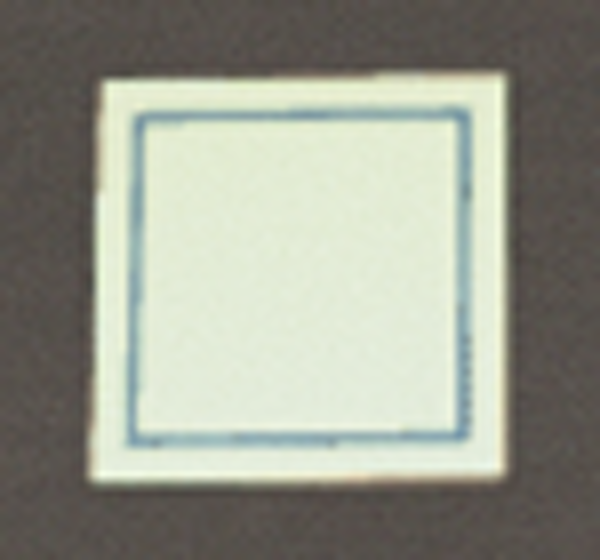

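```bash
cat > h.py <<'E'
import numpy as np,cv2
from scipy.spatial.transform import Rotation as R
def ray(d,u,v):
    V=d["view"];r=np.array([(u-d["cx"])/d["fx"],-(v-d["cy"])/d["fy"],-1.])
    return -V[:3,:3].T@V[:3,3], V[:3,:3].T@r
def at(d,u,v,z):
    o,r=ray(d,u,v);return (o+r*(z-o[2])/r[2])[:2]
def crop(c,s,x0,y0): return lambda x,y:((x+.5)/s-.5+x0,(y+.5)/s-.5+y0)
def proj(d,p):
    V=d["view"];c=V[:3,:3]@np.array(p)+V[:3,3];return d["cx"]-d["fx"]*c[0]/c[2], d["cy"]+d["fy"]*c[1]/c[2]
def snap(n,f):
    from station import manip
    d=manip.snapshot(n);cv2.imwrite("pics/"+f,d["color"][:,:,::-1]);return d
E
python3 - <<'E'
from h import *
from station import manip
import pickle
T=manip.snapshot("top");S=manip.snapshot("side");pickle.dump((T,S),open("cam.pkl","wb"))
c1=crop(0,5.4,310,130);c2=crop(0,5.4,300,180);c3=crop(0,8,180,165)
p=lambda n,c,d,x,y,z:print(n,np.round(at(d,*c(x,y),z)*1000,1))
for n,x,y,z in [("lid c",259,357,.134),("lidL",130,357,.134),("lidR",388,357,.134),("lidT",259,232,.134),("lidB",259,483,.134),("h1",278,292,.162),("h2",250,398,.162),("boss",243,164,.134),("bossL",188,164,.134),("bossR",298,164,.134),("bar1",253,103,.1765),("bar2",254,172,.1765),("tip",250,247,.1425)]: p(n,c1,T,x,y,z)
for n,x,y,z in [("S lidc",231,278,.134),("h1",187,252,.162),("h2",287,223,.162),("boss",364,170,.134),("bar1",400,94,.1765),("bar2",354,133,.1765),("tip",314,207,.1425)]: p("S "+n,c2,S,x,y,z)
for x,y in[(102,79),(508,72),(508,478),(90,483)]:p("tile",c3,T,x,y,.008)
E
```

```text
lid c [ 527.1 -189.2]
lidL [ 527.9 -127.4]
lidR [ 526.2 -250.9]
lidT [ 588.8 -191.6]
lidB [ 465.9 -187. ]
h1 [ 552.5 -194.8]
h2 [ 502.  -179.8]
boss [ 623.  -185.1]
bossL [ 623.4 -158.4]
bossR [ 622.6 -211.8]
bar1 [ 640.3 -184.2]
bar2 [ 606.8 -183.4]
tip [ 579.3 -185.6]
S S lidc [ 530.3 -192.2]
S h1 [ 507.3 -182.4]
S h2 [ 554.1 -199.1]
S boss [ 626.8 -186.8]
S bar1 [ 641.8 -185.7]
S bar2 [ 606.8 -188.6]
S tip [ 584.9 -191.3]
tile [622.8 272.9]
tile [623.3 123.1]
tile [472.9 122.3]
tile [472.9 273.5]
```

```bash
cat >> h.py <<'E'
def go(x,y,z,yaw):
    """shift (mm) and turn (deg) in tool frame to reach TCP xyz (m), tool x at yaw, pointing down"""
    from station import manip
    s=manip.sense();Rc=R.from_quat(s["tool_rot"])
    Rt=R.from_euler("z",yaw)*R.from_quat([1,0,0,0])
    sh=Rc.inv().apply(np.array([x,y,z])-s["tcp_pos"])*1000
    rv=(Rc.inv()*Rt).as_rotvec(degrees=True)
    print("shift",np.round(sh,1),"turn",np.round(rv,2));st(s)
def st(s=None):
    from station import manip
    s=s or manip.sense();x=R.from_quat(s["tool_rot"]).as_matrix()[:,0]
    print("t %.2f"%s["t"],"tcp",np.round(s["tcp_pos"]*1000,1),"yaw %.4f"%np.arctan2(x[1],x[0]),"F",np.round(s["force"],2),"M",np.round(s["ft_torque"],3),"gap %.1f"%(s["finger_gap"]*85.4),"q",np.round(s["q"],2))
E
python3 -c "
from h import *
import pickle
T,S=pickle.load(open('cam.pkl','rb'))
go(.624,-.186,.35,0.02)
for z in (.13,.18,.24): print(z,at(T,195,262,z),at(T,193,248,z),at(S,196,142,z),at(S,201,160,z))
"
```

```text
shift [-651.  -609.7 -118.7] turn [-3.0000e-02  8.0000e-02  1.6093e+02]
t 0.25 tcp [192.1 594.4 230.8] yaw 2.8288 F [-0.52 -0.3   0.18] M [ 0.028  0.007 -0.024] gap 85.4 q [ 1.08  0.53  1.43 -0.    1.18 -0.18]
0.13 [0.36037756 0.23149488] [0.39630332 0.2375162 ] [0.43346055 0.34213372] [0.40109226 0.26063553]
0.18 [0.35795979 0.22026991] [0.39224529 0.22601631] [0.40726199 0.28379906] [0.37703911 0.20770265]
0.24 [0.35505846 0.20679994] [0.38737567 0.21221645] [0.37582373 0.21379745] [0.34817534 0.14418319]
```

Request:
drive_tool --motion '[0,0,-60,0,0,0,85,0,0,-120,0,0,0,85]'

```text
t: 0.5
tcp_pos: [0.192, 0.594, 0.3511]
tool_rot: [0.156, 0.988, -0.002, -0.001]
force: [-0.6, 0.4, 1.0]
finger_gap: 0.996
```

Request:
drive_tool --motion '[-43,-41,0,0,0,10.7,85,-87,-82,0,0,0,21.4,85,-130,-122,0,0,0,32,85,-174,-163,0,0,0,43,85,-217,-203,0,0,0,53,85,-260,-244,0,0,0,64,85,-304,-285,0,0,0,75,85,-347,-325,0,0,0,86,85]'

```text
t: 1.5
tcp_pos: [0.4227, 0.1762, 0.3523]
tool_rot: [0.785, 0.619, -0.001, 0.001]
force: [0.7, 0.4, -0.2]
finger_gap: 1.0
```

```bash
python3 -c "
from h import *
go(.624,-.186,.35,0.02)"
```

```text
shift [-305.1  280.4    3.2] turn [ 0.11  0.18 75.34]
t 1.50 tcp [422.7 176.2 352.3] yaw 1.3349 F [ 0.72  0.39 -0.19] M [ 0.032 -0.065  0.006] gap 85.4 q [ 0.15  0.16  1.66 -0.    1.33  0.39]
```

Request:
drive_tool --motion '[-44,40,0,0,0,10.7,85,-87,80,0,0,0,21.4,85,-131,120,0,0,0,32,85,-174,160,0,0,0,43,85,-218,200,0,0,0,53.8,85,-262,240,0,0,0,64.6,85,-305,280,3,0.1,0.2,75.3,85,-305,280,3,0.1,0.2,75.3,85]'

```text
t: 2.5
tcp_pos: [0.6247, -0.1901, 0.3483]
tool_rot: [1.0, 0.008, -0.0, 0.0]
force: [-0.2, 0.8, 0.7]
finger_gap: 0.991
```

```bash
python3 -c "
from h import *
go(.624,-.186,.25,0.02)
d=snap('wrist','w1.png')
import pickle;pickle.dump(d,open('w1.pkl','wb'))
st()"
```

```text
shift [-0.6 -4.2 98.3] turn [ 0.02  0.03 -0.26]
t 2.50 tcp [ 624.7 -190.1  348.3] yaw 0.0154 F [-0.23  0.84  0.66] M [0.01  0.032 0.048] gap 84.6 q [-0.47  0.47  1.2  -0.    1.47  1.09]
t 2.55 tcp [ 623.7 -187.6  348.7] yaw 0.0181 F [ 0.71  0.69 -0.1 ] M [-0.022 -0.     0.02 ] gap 85.2 q [-0.46  0.47  1.21  0.    1.47  1.09]
```

View pics/w1.png

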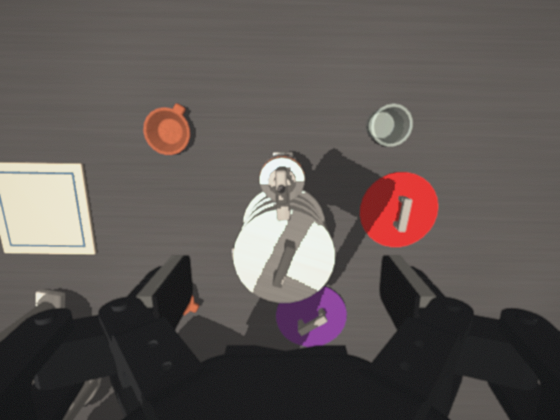

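Request:
drive_tool --motion '[0,-1,50,0,0,0,60,0,-1,88,0,0,0,50,0,-1,88,0,0,0,50]'

```text
t: 2.92
tcp_pos: [0.6209, -0.184, 0.2576]
tool_rot: [1.0, 0.01, -0.005, -0.003]
force: [0.5, 0.5, -0.0]
finger_gap: 0.586
```

```bash
python3 -c "
from h import *
st()
d=snap('wrist','w2.png')
import pickle;pickle.dump(d,open('w2.pkl','wb'))
st()
a=cv2.imread('pics/w2.png')
u,v=proj(d,(.624,-.186,.1765));print(u,v)
x0=int(u)-60;y0=int(v)-50;print(x0,y0)
cv2.imwrite('pics/w2c.png',cv2.resize(a[y0:y0+110,x0:x0+130],None,fx=5.4,fy=5.4,interpolation=cv2.INTER_CUBIC))
"
```

```text
t 2.92 tcp [ 620.9 -184.   257.6] yaw 0.0201 F [ 0.49  0.48 -0.  ] M [ 0.023  0.017 -0.018] gap 50.1 q [-0.46  0.54  1.33  0.    1.28  1.09]
t 2.98 tcp [ 622.7 -185.   260.3] yaw 0.0198 F [ 0.21 -0.26  1.09] M [-0.01  -0.042 -0.023] gap 50.0 q [-0.46  0.54  1.33  0.    1.28  1.09]
287.8604855609179 208.81858803865856
227 158
```

View pics/w2.png

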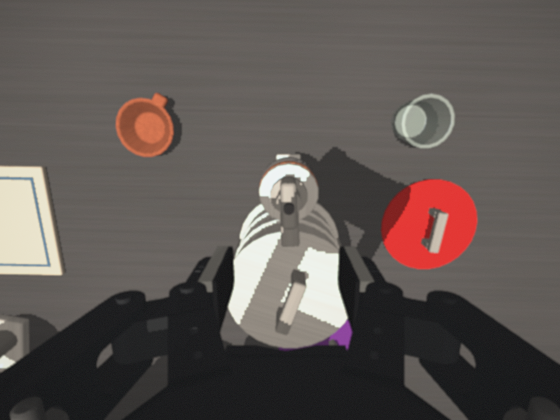

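View pics/w2c.png

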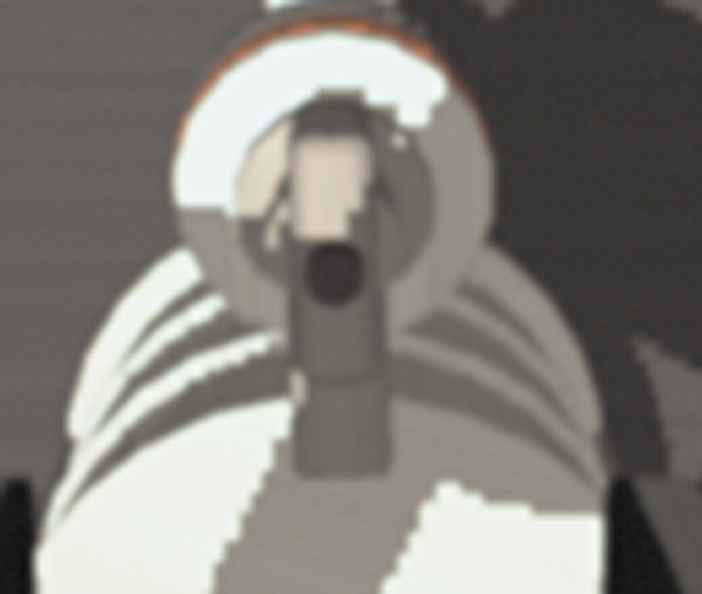

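```bash
python3 -c "
from h import *
import pickle
d=pickle.load(open('w2.pkl','rb'));c=crop(0,5.4,227,158)
print('cam',ray(d,0,0)[0])
for x,y,z in[(333,137,.1765),(335,272,.1765),(337,378,.1765),(342,478,.1425),(333,186,.134)]:print(x,y,at(d,*c(x,y),z))
st();go(.624,-.1855,.19,.025)"
```

```text
cam [ 0.68773511 -0.18409014  0.40068091]
333 137 [ 0.64341179 -0.18586932]
335 272 [ 0.62466827 -0.18655339]
337 378 [ 0.60936068 -0.18717185]
342 478 [ 0.58027252 -0.18884168]
333 186 [ 0.62702617 -0.18638151]
t 2.98 tcp [ 622.7 -185.   260.3] yaw 0.0198 F [ 0.21 -0.26  1.09] M [-0.01  -0.042 -0.023] gap 50.0 q [-0.46  0.54  1.33  0.    1.28  1.09]
shift [ 1.5  0.7 70.3] turn [-0.16  0.22 -0.3 ]
t 2.98 tcp [ 622.7 -185.   260.3] yaw 0.0198 F [ 0.21 -0.26  1.09] M [-0.01  -0.042 -0.023] gap 50.0 q [-0.46  0.54  1.33  0.    1.28  1.09]
```

Request:
drive_tool --motion '[2,1,40,0,0.2,-1.2,40,2,1,80,0,0.2,-1.2,40,2,1,100,0,0.2,-1.2,40,2,1,110,0,0.2,-1.2,40,2,1,110,0,0.2,-1.2,40,2,1,110,0,0.2,-1.2,40]'

```text
t: 3.72
tcp_pos: [0.6255, -0.1861, 0.1523]
tool_rot: [1.0, 0.021, 0.001, -0.001]
force: [0.2, 0.8, 0.7]
finger_gap: 0.468
```

```bash
python3 -c "
from h import *
go(.6248,-.1862,.150,.04)"
```

```text
shift [-0.7  0.1  2.2] turn [-0.06 -0.16  0.06]
t 3.73 tcp [ 625.5 -186.1  152.3] yaw 0.0411 F [0.24 0.82 0.71] M [ 0.019 -0.027  0.03 ] gap 40.0 q [-0.46  0.65  1.43  0.    1.05  1.07]
```

Well aligned. Now I'll close gently on the bar.

Request:
drive_tool --motion '[-1,0,2,0,0,0,20,-1,0,2,0,0,0,10,-1,0,2,0,0,0,8,-1,0,2,0,0,0,8,-1,0,2,0,0,0,8]' --force 25

```text
t: 4.35
tcp_pos: [0.625, -0.1856, 0.1513]
tool_rot: [1.0, 0.021, 0.002, -0.001]
force: [-0.6, 3.6, 5.5]
finger_gap: 0.134
```

```bash
python3 -c "
from h import *
st()
for i in range(3):
  d=snap('side','s1.png');st()
a=cv2.imread('pics/s1.png')
cv2.imwrite('pics/s1c.png',cv2.resize(a[140:270,290:420],None,fx=4.5,fy=4.5,interpolation=cv2.INTER_CUBIC))
"
```

```text
t 4.35 tcp [ 625.  -185.6  151.3] yaw 0.0412 F [-0.58  3.57  5.46] M [0.439 0.101 0.037] gap 11.5 q [-0.46  0.65  1.43  0.    1.05  1.07]
t 4.40 tcp [ 625.  -185.6  151.3] yaw 0.0413 F [-0.79  2.73  6.12] M [0.341 0.106 0.074] gap 11.2 q [-0.46  0.65  1.43  0.    1.05  1.07]
t 4.45 tcp [ 625.  -185.6  151.3] yaw 0.0413 F [-0.7   3.33  4.83] M [0.426 0.051 0.016] gap 11.4 q [-0.46  0.65  1.43  0.    1.05  1.07]
t 4.50 tcp [ 625.  -185.6  151.3] yaw 0.0412 F [-0.21  3.37  6.21] M [0.458 0.082 0.034] gap 11.6 q [-0.46  0.65  1.43  0.    1.05  1.07]
```

View pics/s1c.png

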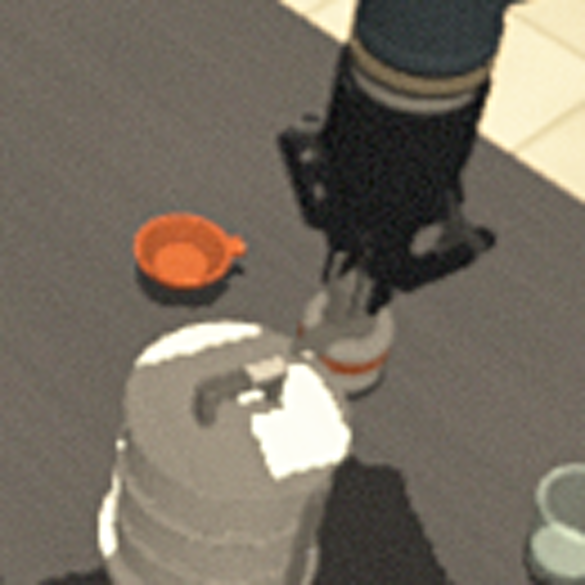

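Request:
drive_tool --motion '[0,0,0,0,0,-2,8,0,0,0,0,0,-4,8,0,0,0,0,0,-6,8,0,0,0,0,0,-6,8]'

```text
t: 5.0
tcp_pos: [0.625, -0.1857, 0.1513]
tool_rot: [0.997, 0.073, 0.002, -0.001]
force: [-0.1, 1.0, 2.0]
finger_gap: 0.134
```

```bash
cat >> h.py <<'E'
def av(n=4):
    from station import manip
    L=[]
    for i in range(n):
        manip.snapshot("wrist");L.append(manip.sense())
    x=R.from_quat(L[-1]["tool_rot"]).as_matrix()[:,0]
    print("t %.2f"%L[-1]["t"],"yaw %.4f"%np.arctan2(x[1],x[0]),"tcp",np.round(np.mean([l["tcp_pos"] for l in L],0)*1e3,1),"F",np.round(np.mean([l["force"] for l in L],0),2),"M",np.round(np.mean([l["ft_torque"] for l in L],0),3),"Mz",np.round([l["ft_torque"][2] for l in L],3))
E
python3 -c "
from h import *
av()"
```

```text
t 5.20 yaw 0.1458 tcp [ 625.  -185.7  151.3] F [0.16 1.29 2.6 ] M [ 0.179  0.044 -0.043] Mz [-0.038 -0.009 -0.031 -0.095]
```

Request:
drive_tool --motion '[0,0,0,0,0,-1.5,8,0,0,0,0,0,-3,8,0,0,0,0,0,-3,8]'

```text
t: 5.58
tcp_pos: [0.625, -0.1858, 0.1513]
tool_rot: [0.995, 0.099, 0.002, -0.001]
force: [0.4, 2.0, 2.5]
finger_gap: 0.134
```

```bash
python3 -c "
from h import *
av(3)"
```

```text
t 5.72 yaw 0.1982 tcp [ 625.  -185.7  151.3] F [-0.53  1.37  2.94] M [ 0.116  0.034 -0.036] Mz [-0.04  -0.034 -0.034]
```

Request:
drive_tool --motion '[0,0,0,0,0,-1,8,0,0,0,0,0,-2,8,0,0,0,0,0,-2,8]'

```text
t: 6.1
tcp_pos: [0.625, -0.1858, 0.1513]
tool_rot: [0.993, 0.116, 0.002, -0.0]
force: [-0.7, 1.0, 3.1]
finger_gap: 0.136
```

```bash
python3 -c "
from h import *
av(3)"
```

```text
t 6.25 yaw 0.2331 tcp [ 625.  -185.8  151.3] F [0.15 1.1  2.67] M [ 0.16   0.033 -0.06 ] Mz [-0.037 -0.092 -0.051]
```

Request:
drive_tool --motion '[0,0,0,0,0,-1,8,0,0,0,0,0,-2,8,0,0,0,0,0,-2,8]'

```text
t: 6.62
tcp_pos: [0.625, -0.1858, 0.1513]
tool_rot: [0.991, 0.134, 0.002, -0.0]
force: [0.1, 1.0, 1.7]
finger_gap: 0.133
```

```bash
python3 -c "
from h import *
av(3)"
```

```text
t 6.78 yaw 0.2681 tcp [ 625.  -185.8  151.3] F [-0.36  0.99  1.58] M [ 0.146  0.025 -0.037] Mz [-0.057 -0.024 -0.03 ]
```

Request:
drive_tool --motion '[0,0,0,0,0,-1,8,0,0,0,0,0,-1,8]'

```text
t: 7.02
tcp_pos: [0.6251, -0.1858, 0.1513]
tool_rot: [0.99, 0.142, 0.002, -0.0]
force: [-0.5, 1.5, 2.4]
finger_gap: 0.136
```

```bash
python3 -c "
from h import *
av(4)"
```

```text
t 7.22 yaw 0.2856 tcp [ 625.1 -185.8  151.3] F [-0.81  0.22  2.65] M [ 0.125  0.045 -0.037] Mz [-0.027 -0.024 -0.068 -0.03 ]
```

Request:
drive_tool --motion '[0,0,0,0,0,-1,8,0,0,0,0,0,-2,8,0,0,0,0,0,-2,8]'

```text
t: 7.6
tcp_pos: [0.625, -0.1858, 0.1513]
tool_rot: [0.987, 0.16, 0.002, -0.0]
force: [-0.3, 0.7, 3.4]
finger_gap: 0.133
```

```bash
python3 -c "
from h import *
av(3)"
```

```text
t 7.75 yaw 0.3204 tcp [ 625.1 -185.8  151.3] F [-0.46  0.45  2.37] M [ 0.103  0.016 -0.07 ] Mz [-0.058 -0.043 -0.109]
```

Request:
drive_tool --motion '[0,0,0,0,0,-1,8,0,0,0,0,0,-1.5,8,0,0,0,0,0,-1.5,8]'

```text
t: 8.12
tcp_pos: [0.6251, -0.1859, 0.1513]
tool_rot: [0.985, 0.172, 0.002, -0.0]
force: [-0.0, 0.1, 3.1]
finger_gap: 0.131
```

```bash
python3 -c "
from h import *
av(4)"
```

```text
t 8.32 yaw 0.3465 tcp [ 625.1 -185.9  151.3] F [0.06 1.02 2.53] M [ 0.089  0.022 -0.033] Mz [ 0.005 -0.053  0.01  -0.095]
```

Request:
drive_tool --motion '[0,0,0,0,0,-1,8,0,0,0,0,0,-2,8,0,0,0,0,0,-2,8]'

```text
t: 8.7
tcp_pos: [0.6251, -0.1859, 0.1513]
tool_rot: [0.982, 0.19, 0.002, -0.0]
force: [0.5, 0.9, 2.0]
finger_gap: 0.136
```

```bash
python3 -c "
from h import *
av(4)
d=snap('side','s2.png')
a=cv2.imread('pics/s2.png')
cv2.imwrite('pics/s2c.png',cv2.resize(a[180:260,310:400],None,fx=6.5,fy=6.5,interpolation=cv2.INTER_CUBIC))
"
```

```text
t 8.90 yaw 0.3815 tcp [ 625.1 -185.9  151.3] F [0.1  0.4  2.22] M [ 0.091  0.054 -0.099] Mz [-0.06  -0.155 -0.071 -0.11 ]
```

View pics/s2c.png

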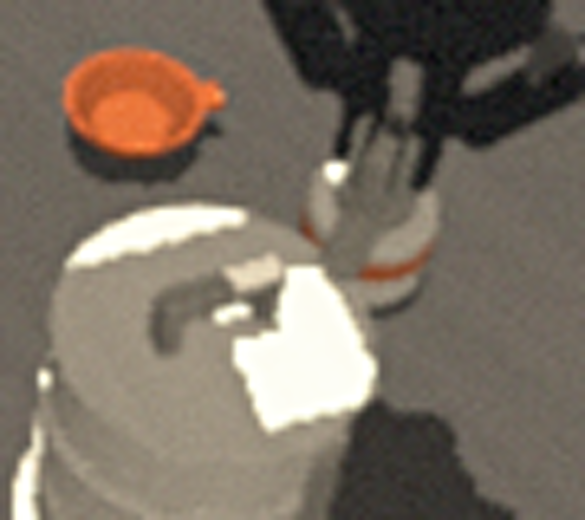

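Request:
drive_tool --motion '[0,0,0,0,0,-1,8,0,0,0,0,0,-1.2,8,0,0,0,0,0,-1.2,8]'

```text
t: 9.32
tcp_pos: [0.6251, -0.1859, 0.1513]
tool_rot: [0.98, 0.2, 0.002, -0.0]
force: [-0.6, 0.3, 1.9]
finger_gap: 0.135
```

```bash
python3 -c "
from h import *
av(6)
"
```

```text
t 9.62 yaw 0.4024 tcp [ 625.1 -185.9  151.3] F [-0.19 -0.29  2.26] M [ 0.076  0.046 -0.095] Mz [-0.124 -0.087 -0.12  -0.12  -0.021 -0.097]
```

Request:
drive_tool --motion '[0,0,0,0,0,-1,8,0,0,0,0,0,-1,8]'

```text
t: 9.88
tcp_pos: [0.6251, -0.1859, 0.1513]
tool_rot: [0.978, 0.208, 0.002, -0.0]
force: [0.5, -0.2, 2.0]
finger_gap: 0.136
```

```bash
python3 -c "
from h import *
av(6)
"
```

```text
t 10.18 yaw 0.4198 tcp [ 625.1 -186.   151.3] F [-0.3   0.    2.12] M [ 0.063  0.018 -0.151] Mz [-0.158 -0.128 -0.127 -0.202 -0.154 -0.138]
```

Request:
drive_tool --motion '[0,0,0,0,0,5,8,0,0,0,0,0,10,8,0,0,0,0,0,15,8,0,0,0,0,0,20,8,0,0,0,0,0,25,8,0,0,0,0,0,28,8,0,0,0,0,0,30,8,0,0,0,0,0,30,8]'

```text
t: 11.18
tcp_pos: [0.625, -0.1855, 0.1513]
tool_rot: [0.999, -0.052, 0.002, -0.001]
force: [-0.5, 2.1, 2.8]
finger_gap: 0.134
```

```bash
python3 -c "
from h import *
av(3)
"
```

```text
t 11.32 yaw -0.1033 tcp [ 625.  -185.5  151.3] F [-0.27  2.49  2.9 ] M [0.308 0.018 0.013] Mz [ 0.016  0.038 -0.015]
```

Request:
drive_tool --motion '[0,0,0,0,0,1,8,0,0,0,0,0,2.5,8,0,0,0,0,0,2.5,8]'

```text
t: 11.7
tcp_pos: [0.625, -0.1854, 0.1513]
tool_rot: [0.997, -0.074, 0.002, -0.001]
force: [0.4, 2.8, 3.7]
finger_gap: 0.133
```

```bash
python3 -c "
from h import *
av(4)
"
```

```text
t 11.90 yaw -0.1469 tcp [ 625.  -185.4  151.3] F [-0.37  2.68  3.43] M [ 0.28  -0.005  0.06 ] Mz [0.046 0.029 0.074 0.091]
```

Request:
drive_tool --motion '[0,0,0,0,0,1,8,0,0,0,0,0,2,8,0,0,0,0,0,2,8]'

```text
t: 12.28
tcp_pos: [0.625, -0.1854, 0.1513]
tool_rot: [0.996, -0.091, 0.002, -0.001]
force: [-0.5, 2.3, 3.6]
finger_gap: 0.138
```

```bash
python3 -c "
from h import *
av(4)
"
```

```text
t 12.47 yaw -0.1818 tcp [ 625.  -185.4  151.3] F [-0.13  2.47  3.33] M [0.299 0.024 0.064] Mz [0.106 0.076 0.029 0.046]
```

Request:
drive_tool --motion '[0,0,0,0,0,1,8,0,0,0,0,0,1.5,8,0,0,0,0,0,1.5,8]'

```text
t: 12.85
tcp_pos: [0.625, -0.1854, 0.1513]
tool_rot: [0.995, -0.104, 0.002, -0.001]
force: [-0.5, 3.4, 3.1]
finger_gap: 0.136
```

```bash
python3 -c "
from h import *
av(4)
"
```

```text
t 13.05 yaw -0.2079 tcp [ 625.  -185.4  151.3] F [-0.06  2.67  2.71] M [ 0.288 -0.005  0.048] Mz [0.078 0.034 0.035 0.043]
```

Request:
drive_tool --motion '[0,0,0,0,0,1,8,0,0,0,0,0,2,8,0,0,0,0,0,2,8]'

```text
t: 13.42
tcp_pos: [0.625, -0.1854, 0.1513]
tool_rot: [0.993, -0.121, 0.002, -0.001]
force: [-0.4, 2.9, 3.7]
finger_gap: 0.133
```

```bash
python3 -c "
from h import *
av(4)
"
```

```text
t 13.62 yaw -0.2429 tcp [ 625.  -185.4  151.3] F [-0.25  2.91  3.15] M [0.306 0.022 0.038] Mz [ 0.084 -0.003  0.027  0.046]
```

Request:
drive_tool --motion '[0,0,0,0,0,1,8,0,0,0,0,0,1.5,8,0,0,0,0,0,1.5,8]'

```text
t: 14.0
tcp_pos: [0.625, -0.1853, 0.1513]
tool_rot: [0.991, -0.134, 0.002, -0.001]
force: [-0.4, 2.6, 2.7]
finger_gap: 0.135
```

```bash
python3 -c "
from h import *
av(4)
"
```

```text
t 14.20 yaw -0.2690 tcp [ 625.  -185.3  151.3] F [-0.17  2.62  2.97] M [0.332 0.008 0.075] Mz [0.071 0.08  0.065 0.086]
```

Request:
drive_tool --motion '[0,0,0,0,0,1,8,0,0,0,0,0,1.5,8,0,0,0,0,0,1.5,8]'

```text
t: 14.58
tcp_pos: [0.625, -0.1853, 0.1513]
tool_rot: [0.989, -0.147, 0.002, -0.001]
force: [0.6, 2.2, 3.1]
finger_gap: 0.133
```

```bash
python3 -c "
from h import *
av(4)
"
```

```text
t 14.78 yaw -0.2952 tcp [ 625.  -185.3  151.3] F [-0.14  2.75  2.87] M [0.333 0.005 0.077] Mz [0.068 0.093 0.032 0.116]
```

Request:
drive_tool --motion '[0,0,0,0,0,1,8,0,0,0,0,0,1,8]'

```text
t: 15.02
tcp_pos: [0.625, -0.1853, 0.1513]
tool_rot: [0.988, -0.156, 0.002, -0.001]
force: [0.5, 3.0, 2.3]
finger_gap: 0.136
```

```bash
python3 -c "
from h import *
av(4)
"
```

```text
t 15.22 yaw -0.3127 tcp [ 625.  -185.3  151.3] F [0.25 3.92 2.64] M [0.347 0.008 0.05 ] Mz [0.02  0.054 0.048 0.078]
```

Request:
drive_tool --motion '[0,0,0,0,0,1,8,0,0,0,0,0,1.2,8,0,0,0,0,0,1.2,8]'

```text
t: 15.6
tcp_pos: [0.625, -0.1853, 0.1513]
tool_rot: [0.986, -0.166, 0.002, -0.001]
force: [-0.5, 3.0, 2.8]
finger_gap: 0.132
```

```bash
python3 -c "
from h import *
av(5)
"
```

```text
t 15.85 yaw -0.3336 tcp [ 625.  -185.3  151.3] F [0.51 3.37 3.14] M [ 0.352 -0.011  0.049] Mz [0.068 0.054 0.089 0.001 0.032]
```

Request:
drive_tool --motion '[0,0,0,0,0,0.8,8,0,0,0,0,0,0.8,8]'

```text
t: 16.1
tcp_pos: [0.625, -0.1853, 0.1513]
tool_rot: [0.985, -0.173, 0.002, -0.001]
force: [0.1, 2.6, 3.5]
finger_gap: 0.135
```

```bash
python3 -c "
from h import *
av(6)
"
```

```text
t 16.40 yaw -0.3476 tcp [ 625.  -185.3  151.3] F [0.61 3.62 3.21] M [ 0.372 -0.006  0.068] Mz [0.08  0.018 0.052 0.075 0.103 0.079]
```

```bash
python3 -c "
from h import *
d=snap('side','s3.png');e=snap('wrist','w3.png')
import pickle;pickle.dump((d,e),open('s3.pkl','wb'))
a=cv2.imread('pics/s3.png')
cv2.imwrite('pics/s3c.png',cv2.resize(a[180:260,310:400],None,fx=6.5,fy=6.5,interpolation=cv2.INTER_CUBIC))
"
```

```text
(no output)
```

View pics/s3c.png

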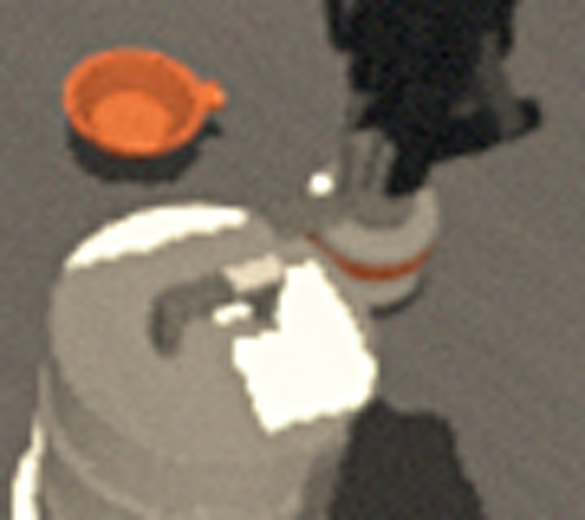

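View pics/w3.png

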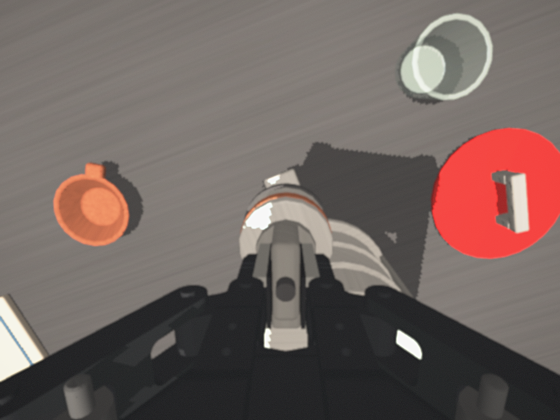

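```bash
python3 -c "
from h import *
import pickle
d,e=pickle.load(open('s3.pkl','rb'))
a=cv2.imread('pics/w3.png')
cv2.imwrite('pics/w3c.png',cv2.resize(a[210:360,230:345],None,fx=4,fy=4,interpolation=cv2.INTER_CUBIC))
for yaw in(-.35,-.3,-.25,-.2):
  m=np.array([np.cos(yaw),np.sin(yaw)]);c=np.array([.6248,-.186])
  n=np.array([-m[1],m[0]])
  print(yaw,[np.round(proj(e,(*(c-m*.046+s*n),.1425)),1) for s in(.008,-.008)],[np.round(proj(e,(*(c+m*.018+s*n),.1765)),1) for s in(.006,-.006)])
av(5)
"
```

```text
-0.35 [array([271. , 329.7]), array([299.7, 329.8])] [array([270.4, 245.2]), array([300.3, 245.3])]
-0.3 [array([275.2, 330.2]), array([303.8, 329.1])] [array([268.2, 245.9]), array([298. , 244.6])]
-0.25 [array([279.3, 330.6]), array([307.9, 328.2])] [array([266.1, 246.8]), array([295.7, 244.1])]
-0.2 [array([283.5, 330.8]), array([311.9, 327.2])] [array([263.9, 247.7]), array([293.4, 243.6])]
t 16.75 yaw -0.3476 tcp [ 625.  -185.3  151.3] F [0.38 3.79 3.33] M [0.384 0.019 0.058] Mz [0.035 0.097 0.049 0.04  0.067]
```

View pics/w3c.png

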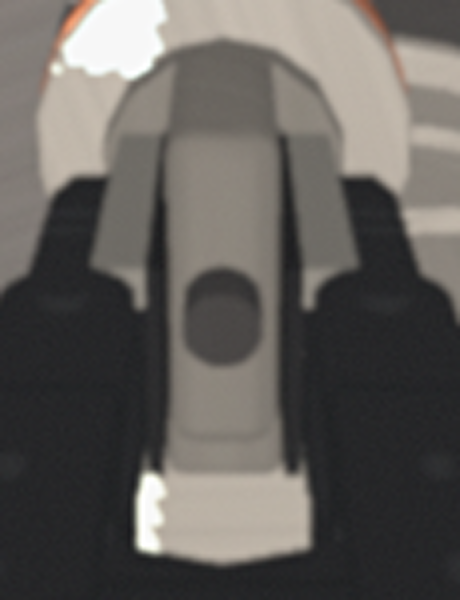

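```bash
python3 -c "
from h import *
import pickle
d,e=pickle.load(open('s3.pkl','rb'))
a=cv2.imread('pics/s3.png');a0=cv2.imread('pics/side0.png');a2=cv2.imread('pics/s2.png')
def box(im,yaw,col,f=8):
  m=np.array([np.cos(yaw),np.sin(yaw)]);c=np.array([.6260,-.1868]);n=np.array([-m[1],m[0]])
  P=[proj(d,(*(c+m*l+s*n),.1425)) for l,s in((-.046,.008),(-.046,-.008),(-.018,-.008),(-.018,.008))]
  Q=[(int((u-310+.5)*f),int((v-175+.5)*f)) for u,v in P]
  cv2.polylines(im,[np.array(Q)],True,col,1)
o=[]
for im,ys in((a0,(.05,)),(a2,(.3815,)),(a,(-.35,-.27))):
  i=cv2.resize(im[175:235,310:380],None,fx=8,fy=8,interpolation=cv2.INTER_CUBIC)
  for y,cl in zip(ys,((0,0,255),(255,0,0))): box(i,y,cl)
  cv2.imwrite('pics/ov%d.png'%len(o),i);o.append(i)
cv2.imwrite('pics/ov.png',cv2.resize(np.hstack(o),(800,229)))
cv2.imwrite('pics/ovb.png',np.hstack([o[2]]))
"
```

```text
(no output)
```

View pics/ov0.png

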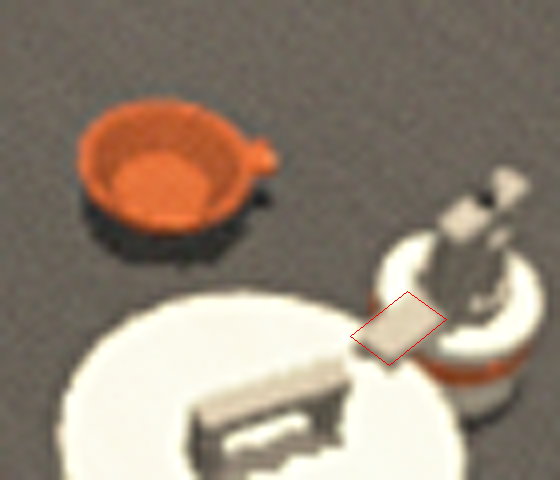

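View pics/ov1.png

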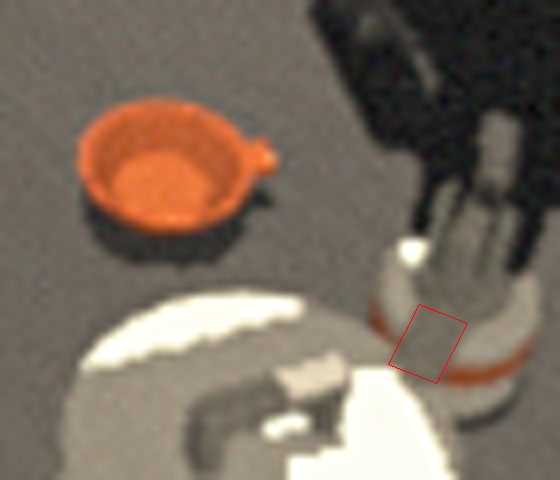

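View pics/ov2.png

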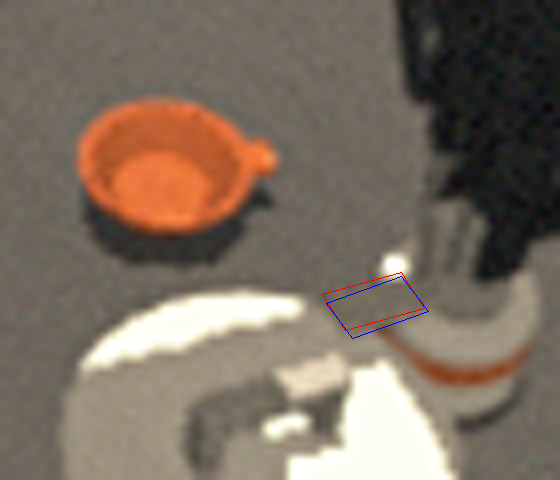

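```bash
python3 -c "
from h import *
from station import manip
for i in range(4):
  s=manip.sense();print(s['t'],s['tau'],s['ft_torque'][2],s['force']);manip.snapshot('top')
"
```

```text
16.75 [ -2.26598583 -45.87691069 -15.73299944  -0.60478332  -0.33458602
   0.05160296] 0.06701123385062516 [0.3164501  4.20290783 3.45466942]
16.8 [ -2.26910099 -45.87694645 -15.73289573  -0.60593538  -0.33470688
   0.05159795] 0.09171666006364329 [0.38217079 2.9165405  2.22613703]
16.85 [ -2.27171458 -45.87771893 -15.73320329  -0.60735527  -0.33479928
   0.05161777] 0.08013691150112383 [0.41579865 4.5562514  3.29376467]
16.9 [ -2.27481499 -45.87686419 -15.73338032  -0.60831232  -0.33486958
   0.0515986 ] 0.06436012029222593 [0.50299783 3.57189429 3.02916234]
```

Add to h.py:
```python
def tq():
    from station import manip
    s=manip.sense();x=R.from_quat(s["tool_rot"]).as_matrix()[:,0]
    print("t %.2f"%s["t"],"yaw %.4f"%np.arctan2(x[1],x[0]),"tau6 %.4f"%s["tau"][5],"F",np.round(s["force"],1),"Mz %.3f"%s["ft_torque"][2],"gap %.1f"%(s["finger_gap"]*85.4),"tcp",np.round(s["tcp_pos"]*1e3,1))
```

```text
(no output)
```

Request:
drive_tool --motion '[0,0,0,0,0,1,8,0,0,0,0,0,1.5,8,0,0,0,0,0,1.5,8]'

```text
t: 17.32
tcp_pos: [0.625, -0.1852, 0.1513]
tool_rot: [0.983, -0.186, 0.002, -0.001]
force: [0.5, 3.3, 2.6]
finger_gap: 0.132
```

```bash
python3 -c "
from h import *
tq()"
```

```text
t 17.32 yaw -0.3738 tau6 0.0683 F [0.5 3.3 2.6] Mz 0.015 gap 11.3 tcp [ 625.  -185.2  151.3]
```

Request:
drive_tool --motion '[0,0,0,0,0,1,8,0,0,0,0,0,1.5,8,0,0,0,0,0,1.5,8]'

```text
t: 17.7
tcp_pos: [0.6251, -0.1852, 0.1513]
tool_rot: [0.98, -0.199, 0.002, -0.001]
force: [0.3, 3.6, 2.1]
finger_gap: 0.134
```

```bash
python3 -c "
from h import *
tq()"
```

```text
t 17.70 yaw -0.4001 tau6 0.0683 F [0.3 3.6 2.1] Mz 0.042 gap 11.4 tcp [ 625.1 -185.2  151.3]
```

```bash
python3 -c "
from h import *
snap('wrist','w4.png');snap('top','t4.png')
a=cv2.imread('pics/w4.png');b=cv2.imread('pics/t4.png')
i=cv2.resize(a[210:360,230:345],None,fx=4,fy=4,interpolation=cv2.INTER_CUBIC)
j=cv2.resize(b[130:230,310:410],(600,600),interpolation=cv2.INTER_CUBIC)[:600]
cv2.imwrite('pics/w4c.png',i);cv2.imwrite('pics/t4c.png',j);tq()
"
```

```text
t 17.80 yaw -0.4000 tau6 0.0536 F [-0.1  3.4  3.6] Mz 0.056 gap 11.6 tcp [ 625.1 -185.2  151.3]
```

View pics/w4c.png

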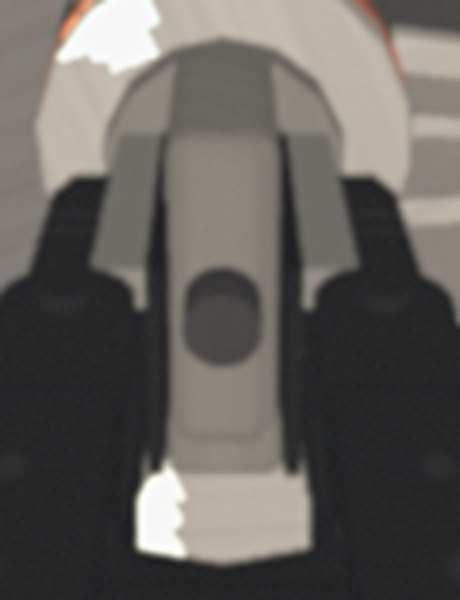

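View pics/t4c.png

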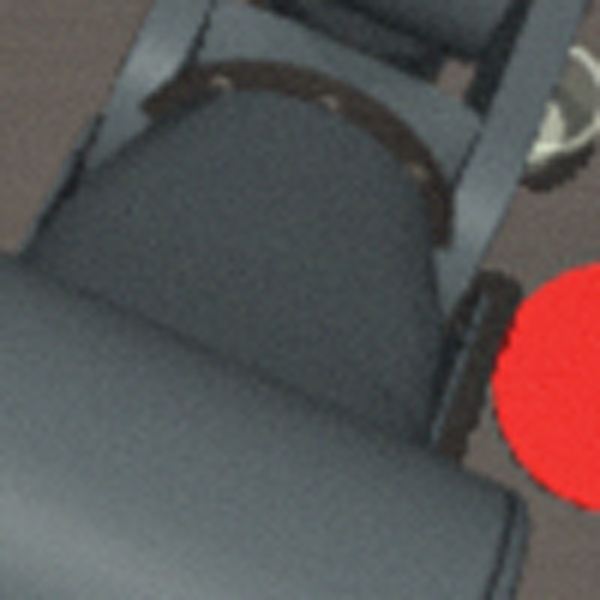

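Request:
drive_tool --motion '[0,0,0,0,0,-5,8,0,0,0,0,0,-10,8,0,0,0,0,0,-15,8,0,0,0,0,0,-20,8,0,0,0,0,0,-25,8,0,0,0,0,0,-30,8,0,0,0,0,0,-35,8,0,0,0,0,0,-38,8]'

```text
t: 18.8
tcp_pos: [0.625, -0.1858, 0.1513]
tool_rot: [0.991, 0.132, 0.002, -0.0]
force: [0.1, 1.5, 2.9]
finger_gap: 0.133
```

```bash
python3 -c "
from h import *
tq()"
```

```text
t 18.80 yaw 0.2645 tau6 0.1785 F [0.1 1.5 2.9] Mz -0.049 gap 11.4 tcp [ 625.  -185.8  151.3]
```

Request:
drive_tool --motion '[0,0,0,0,0,-1,8,0,0,0,0,0,-3,8,0,0,0,0,0,-3,8]'

```text
t: 19.18
tcp_pos: [0.6251, -0.1859, 0.1513]
tool_rot: [0.987, 0.158, 0.002, -0.0]
force: [0.9, 1.9, 3.2]
finger_gap: 0.135
```

```bash
python3 -c "
from h import *
tq()"
```

```text
t 19.18 yaw 0.3168 tau6 -0.0992 F [0.9 1.9 3.2] Mz -0.042 gap 11.5 tcp [ 625.1 -185.9  151.3]
```

Request:
drive_tool --motion '[0,0,0,0,0,-1,8,0,0,0,0,0,-2,8,0,0,0,0,0,-2,8]'

```text
t: 19.55
tcp_pos: [0.625, -0.1859, 0.1513]
tool_rot: [0.985, 0.175, 0.002, -0.0]
force: [0.4, 2.1, 2.6]
finger_gap: 0.135
```

```bash
python3 -c "
from h import *
tq()"
```

```text
t 19.55 yaw 0.3519 tau6 -0.0745 F [0.4 2.1 2.6] Mz -0.014 gap 11.6 tcp [ 625.  -185.9  151.3]
```

Request:
drive_tool --motion '[0,0,0,0,0,-1,8,0,0,0,0,0,-2,8,0,0,0,0,0,-2,8]'

```text
t: 19.92
tcp_pos: [0.6251, -0.186, 0.1513]
tool_rot: [0.981, 0.192, 0.002, -0.0]
force: [0.5, 2.3, 3.0]
finger_gap: 0.133
```

```bash
python3 -c "
from h import *
av(4);tq()"
```

```text
t 20.12 yaw 0.3868 tcp [ 625.1 -186.   151.3] F [0.83 2.38 2.59] M [ 0.433 -0.018 -0.043] Mz [-0.047 -0.06  -0.009 -0.058]
t 20.12 yaw 0.3868 tau6 -0.0445 F [0.5 1.4 2.9] Mz -0.058 gap 11.4 tcp [ 625.1 -186.   151.3]
```

Request:
drive_tool --motion '[0,0,0,0,0,-1,8,0,0,0,0,0,-1.5,8,0,0,0,0,0,-1.5,8]'

```text
t: 20.5
tcp_pos: [0.6251, -0.186, 0.1513]
tool_rot: [0.979, 0.205, 0.002, -0.0]
force: [1.0, 2.3, 3.3]
finger_gap: 0.135
```

```bash
python3 -c "
from h import *
av(5);tq()"
```

```text
t 20.75 yaw 0.4129 tcp [ 625.1 -186.   151.3] F [0.47 2.29 2.6 ] M [ 0.443 -0.044 -0.041] Mz [-0.036 -0.036 -0.088  0.001 -0.047]
t 20.75 yaw 0.4129 tau6 -0.0462 F [-0.1  1.9  2.5] Mz -0.047 gap 11.5 tcp [ 625.1 -186.   151.3]
```

Request:
drive_tool --motion '[0,0,0,0,0,-1,8,0,0,0,0,0,-2,8,0,0,0,0,0,-3,8,0,0,0,0,0,-3,8]'

```text
t: 21.25
tcp_pos: [0.6251, -0.186, 0.1513]
tool_rot: [0.973, 0.231, 0.002, -0.0]
force: [0.4, 2.9, 2.2]
finger_gap: 0.141
```

```bash
python3 -c "
from h import *
av(3);tq()"
```

```text
t 21.40 yaw 0.4654 tcp [ 625.1 -186.   151.3] F [0.42 1.96 2.59] M [ 0.422 -0.049 -0.032] Mz [-0.041 -0.023 -0.034]
t 21.40 yaw 0.4654 tau6 -0.0456 F [-0.   1.7  2.4] Mz -0.034 gap 11.6 tcp [ 625.1 -186.   151.3]
```

Request:
drive_tool --motion '[0,0,0,0,0,-1,8,0,0,0,0,0,-2,8,0,0,0,0,0,-3,8,0,0,0,0,0,-3,8]'

```text
t: 21.9
tcp_pos: [0.6251, -0.1861, 0.1513]
tool_rot: [0.967, 0.256, 0.002, -0.0]
force: [0.4, 1.8, 0.9]
finger_gap: 0.132
```

```bash
python3 -c "
from h import *
av(3);tq()"
```

```text
t 22.05 yaw 0.5176 tcp [ 625.1 -186.1  151.3] F [0.97 2.31 2.36] M [ 0.402 -0.037 -0.033] Mz [-0.011 -0.076 -0.012]
t 22.05 yaw 0.5176 tau6 -0.0460 F [1.1 2.4 2.5] Mz -0.012 gap 11.7 tcp [ 625.1 -186.1  151.4]
```

Request:
drive_tool --motion '[0,0,0,0,0,-3,8,0,0,0,0,0,-6,8,0,0,0,0,0,-8,8,0,0,0,0,0,-8,8]'

```text
t: 22.55
tcp_pos: [0.6252, -0.1862, 0.1513]
tool_rot: [0.947, 0.323, 0.002, 0.0]
force: [1.3, 1.6, 2.8]
finger_gap: 0.132
```

```bash
python3 -c "
from h import *
av(2);tq()"
```

```text
t 22.65 yaw 0.6568 tcp [ 625.2 -186.2  151.3] F [1.19 1.12 2.07] M [ 0.36  -0.117 -0.032] Mz [-0.012 -0.051]
t 22.65 yaw 0.6568 tau6 -0.0462 F [1.  1.  2.2] Mz -0.051 gap 11.8 tcp [ 625.2 -186.2  151.3]
```

Request:
drive_tool --motion '[0,0,0,0,0,-4,8,0,0,0,0,0,-8,8,0,0,0,0,0,-12,8,0,0,0,0,0,-16,8,0,0,0,0,0,-20,8,0,0,0,0,0,-24,8,0,0,0,0,0,-26,8,0,0,0,0,0,-26,8]'

```text
t: 23.65
tcp_pos: [0.6255, -0.1864, 0.1513]
tool_rot: [0.85, 0.527, 0.002, 0.001]
force: [1.9, 1.0, 1.4]
finger_gap: 0.137
```

```bash
python3 -c "
from h import *
av(3);tq()"
```

```text
t 23.80 yaw 1.1100 tcp [ 625.5 -186.4  151.4] F [ 1.83 -0.03  1.46] M [ 0.258 -0.209 -0.051] Mz [-0.04  -0.061 -0.051]
t 23.80 yaw 1.1100 tau6 -0.0463 F [2.5 0.1 1.1] Mz -0.051 gap 11.0 tcp [ 625.5 -186.4  151.4]
```

Request:
drive_tool --motion '[0,0,0,0,0,-4,8,0,0,0,0,0,-8,8,0,0,0,0,0,-12,8,0,0,0,0,0,-16,8,0,0,0,0,0,-20,8,0,0,0,0,0,-23,8,0,0,0,0,0,-26,8,0,0,0,0,0,-26,8]'

```text
t: 24.8
tcp_pos: [0.6259, -0.1865, 0.1514]
tool_rot: [0.71, 0.704, 0.002, 0.002]
force: [3.2, 1.9, 0.5]
finger_gap: 0.134
```

```bash
python3 -c "
from h import *
av(3);tq()
d=snap('side','s5.png')
a=cv2.imread('pics/s5.png')
cv2.imwrite('pics/s5c.png',cv2.resize(a[170:270,290:400],None,fx=5,fy=5,interpolation=cv2.INTER_CUBIC))"
```

```text
t 24.95 yaw 1.5630 tcp [ 625.9 -186.5  151.4] F [3.59 0.46 0.16] M [ 0.303 -0.262 -0.037] Mz [-0.033 -0.044 -0.033]
t 24.95 yaw 1.5630 tau6 -0.0452 F [ 3.2  0.1 -0.1] Mz -0.033 gap 11.5 tcp [ 625.9 -186.5  151.4]
```

View pics/s5c.png

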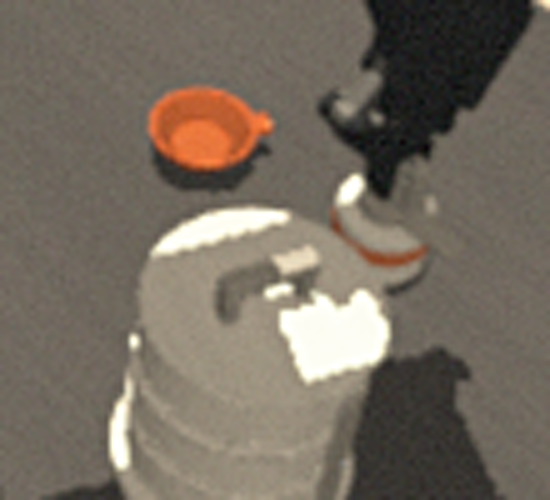

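Request:
drive_tool --motion '[0,0,0,0,0,0,30,0,0,0,0,0,0,30,0,0,0,0,0,0,30,0,0,-20,0,0,0,30,0,0,-60,0,0,0,40,0,0,-100,0,0,0,50,0,0,-100,0,0,0,50]'

```text
t: 25.88
tcp_pos: [0.6272, -0.1876, 0.2555]
tool_rot: [0.71, 0.704, 0.003, 0.006]
force: [0.3, 0.0, -0.1]
finger_gap: 0.592
```

```bash
python3 -c "
from h import *
st()
go(.5275,-.19,.25,-.29+3.1416)
go(.5275,-.19,.25,-.29)
d=snap('side','s6.png')
a=cv2.imread('pics/s6.png')
cv2.imwrite('pics/s6c.png',cv2.resize(a[170:270,290:400],None,fx=5,fy=5,interpolation=cv2.INTER_CUBIC))"
```

```text
t 25.88 tcp [ 627.2 -187.6  255.5] yaw 1.5632 F [ 0.3   0.01 -0.14] M [-0.054 -0.013  0.02 ] gap 50.5 q [-0.46  0.54  1.34  0.    1.25 -0.46]
shift [ -3.1 -99.7   4.2] turn [  0.53   0.67 -73.82]
t 25.88 tcp [ 627.2 -187.6  255.5] yaw 1.5632 F [ 0.3   0.01 -0.14] M [-0.054 -0.013  0.02 ] gap 50.5 q [-0.46  0.54  1.34  0.    1.25 -0.46]
shift [ -3.1 -99.7   4.2] turn [  0.73  -0.57 106.18]
t 25.88 tcp [ 627.2 -187.6  255.5] yaw 1.5632 F [ 0.3   0.01 -0.14] M [-0.054 -0.013  0.02 ] gap 50.5 q [-0.46  0.54  1.34  0.    1.25 -0.46]
```

View pics/s6c.png

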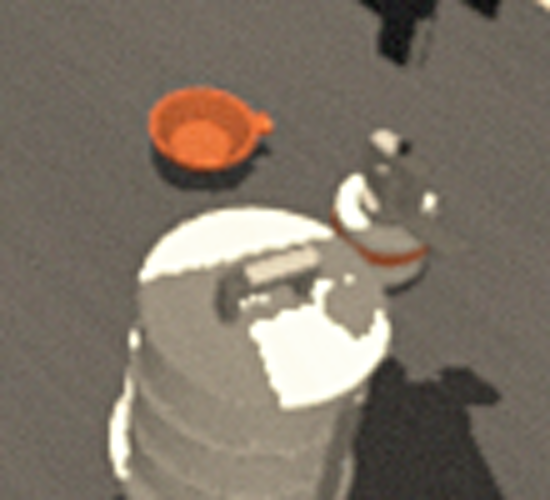

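Request:
drive_tool --motion '[0,-15,0,0,0,10.6,50,-1,-30,0,0,0,21,50,-1,-45,0,0,0,32,50,-2,-60,0,0,0,42,50,-2,-75,0,0,0,53,50,-3,-90,0,0,0,64,50,-3,-100,0,0,0,74,50,-3,-100,0,0.7,-0.6,85,50]'

```text
t: 26.92
tcp_pos: [0.5234, -0.1884, 0.2504]
tool_rot: [0.999, 0.039, -0.005, -0.001]
force: [-0.4, -0.7, -0.9]
finger_gap: 0.585
```

Request:
drive_tool --motion '[0,0,0,0,0,10,50,0,0,0,0,0,21,50,0,0,0,0,0,21,50,0,0,0,0,0,21,50]'

```text
t: 27.42
tcp_pos: [0.5229, -0.1881, 0.2495]
tool_rot: [0.99, -0.143, -0.006, -0.0]
force: [-0.0, 0.5, -0.1]
finger_gap: 0.586
```

```bash
python3 -c "
from h import *
st()
d=snap('wrist','w7.png')
import pickle;pickle.dump(d,open('w7.pkl','wb'))
u,v=proj(d,(.5275,-.19,.162));print(u,v)
a=cv2.imread('pics/w7.png')
x0=int(u)-60;y0=int(v)-60;print(x0,y0)
cv2.imwrite('pics/w7c.png',cv2.resize(a[y0:y0+120,x0:x0+120],None,fx=5,fy=5,interpolation=cv2.INTER_CUBIC))"
```

```text
t 27.43 tcp [ 522.9 -188.1  249.5] yaw -0.2861 F [-0.04  0.48 -0.06] M [ 0.011 -0.025 -0.04 ] gap 50.1 q [-0.54  0.42  1.58 -0.    1.16  1.31]
284.9663073889239 204.13682123508275
224 144
```

View pics/w7.png

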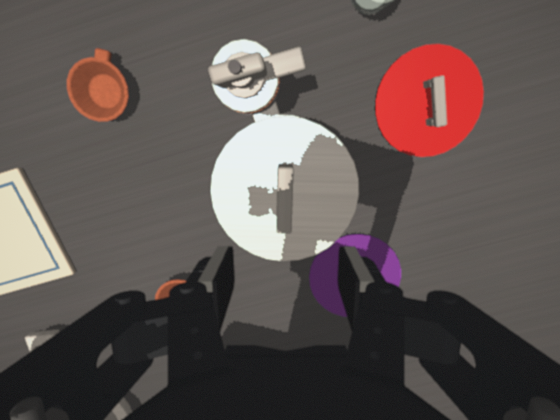

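View pics/w7c.png

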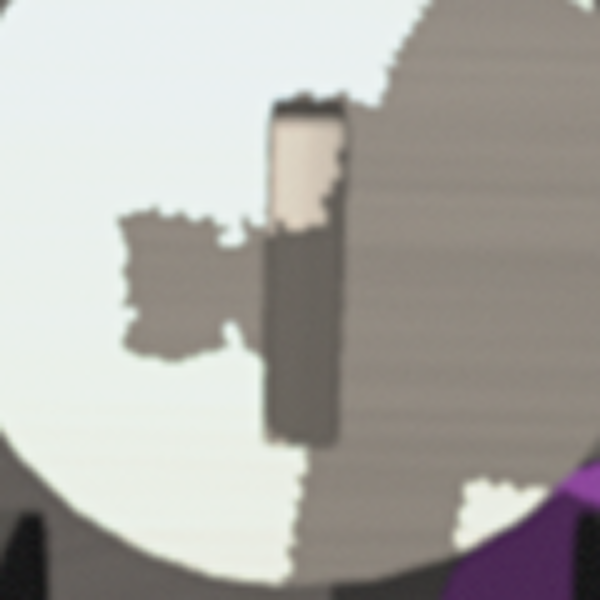

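```bash
python3 -c "
from h import *
import pickle
d=pickle.load(open('w7.pkl','rb'));c=crop(0,5,224,144)
A=at(d,*c(309,118),.162);B=at(d,*c(301,441),.162);m=(A+B)/2
print(A,B,m,np.hypot(*(A-B)),np.arctan2(*(A-B)[::-1]))
L=[at(d,u,v,.134) for u,v in((211,188),(358,187),(285,114),(285,261))];print(L,np.mean(L,0))
go(.528,-.1905,.138,-.31)
"
```

```text
[ 0.5542845  -0.19823873] [ 0.50644044 -0.18283958] [ 0.53036247 -0.19053916] 0.050261199979535945 -0.31139046805469106
[array([ 0.55111917, -0.13250204]), array([ 0.51716982, -0.25059036]), array([ 0.59053254, -0.20862922]), array([ 0.46971704, -0.17296443])] [ 0.53213464 -0.19117151]
shift [  6.7   0.7 111.6] turn [0.07 0.66 1.34]
t 27.48 tcp [ 523.1 -188.2  249.7] yaw -0.2866 F [0.65 0.14 0.14] M [-0.011 -0.025  0.033] gap 50.0 q [-0.54  0.42  1.58 -0.    1.16  1.31]
```

Request:
drive_tool --motion '[4,0.5,40,0,0.6,1.3,45,7.5,0.5,75,0,0.6,1.3,40,7.5,0.5,95,0,0.6,1.3,40,7.5,0.5,100,0,0.6,1.3,40,7.5,0.5,100,0,0.6,1.3,40]'

```text
t: 28.1
tcp_pos: [0.5292, -0.1907, 0.1498]
tool_rot: [0.988, -0.154, -0.001, 0.001]
force: [-0.7, -1.2, 0.5]
finger_gap: 0.471
```

```bash
python3 -c "
from h import *
go(.529,-.1905,.140,-.31)
"
```

```text
shift [-0.2 -0.1  9.8] turn [0.07 0.05 0.08]
t 28.10 tcp [ 529.2 -190.7  149.8] yaw -0.3087 F [-0.74 -1.19  0.53] M [ 0.019  0.042 -0.049] gap 40.2 q [-0.54  0.55  1.67 -0.    0.92  1.34]
```

Request:
drive_tool --motion '[0,0,5,0,0,0,40,0,0,9.5,0,0,0,40,0,0,9.5,0,0,0,20,0,0,9.5,0,0,0,8,0,0,9.5,0,0,0,6,0,0,9.5,0,0,0,6,0,0,9.5,0,0,0,6]' --force 40

```text
t: 28.98
tcp_pos: [0.5292, -0.1907, 0.1405]
tool_rot: [0.988, -0.154, -0.0, 0.001]
force: [-0.4, 0.3, 1.2]
finger_gap: 0.13
```

```bash
python3 -c "
from h import *
st()
"
```

```text
t 28.98 tcp [ 529.2 -190.7  140.5] yaw -0.3086 F [-0.35  0.32  1.24] M [ 0.018  0.085 -0.011] gap 11.1 q [-0.54  0.57  1.67 -0.    0.9   1.34]
```

Gripped at about 12 mm. I'll lift slowly, straight up.

Request:
drive_tool --motion '[0,0,-5,0,0,0,6,0,0,-10,0,0,0,6,0,0,-20,0,0,0,6,0,0,-35,0,0,0,6,0,0,-55,0,0,0,6,0,0,-75,0,0,0,6,0,0,-85,0,0,0,6,0,0,-85,0,0,0,6]'

```text
t: 29.98
tcp_pos: [0.5298, -0.1909, 0.2266]
tool_rot: [0.988, -0.154, 0.001, 0.001]
force: [-0.9, 0.2, -0.9]
finger_gap: 0.132
```

```bash
python3 -c "
from h import *
av(2);go(.548,.198,.225,-.31)
d=snap('side','s8.png');snap('wrist','w8.png')
"
```

```text
t 30.07 yaw -0.3086 tcp [ 529.1 -190.5  225.4] F [-0.4   0.45 -2.04] M [-0.017  0.003 -0.027] Mz [-0.037 -0.017]
shift [-9.980e+01 -3.759e+02 -1.000e-01] turn [0.07 0.09 0.08]
t 30.07 tcp [ 528.9 -190.4  225.2] yaw -0.3086 F [-0.41  0.63 -2.25] M [-0.003  0.009 -0.017] gap 11.3 q [-0.54  0.45  1.6  -0.    1.09  1.34]
```

View pics/s8.png

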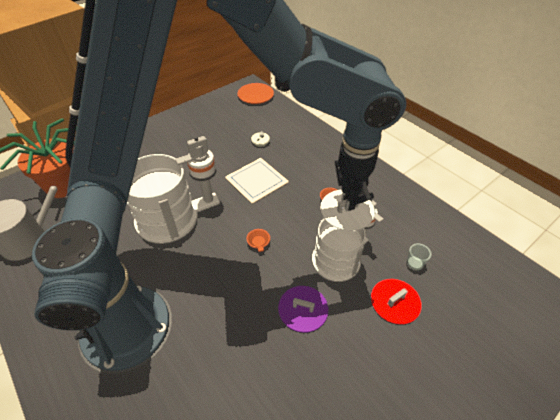

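View pics/w8.png

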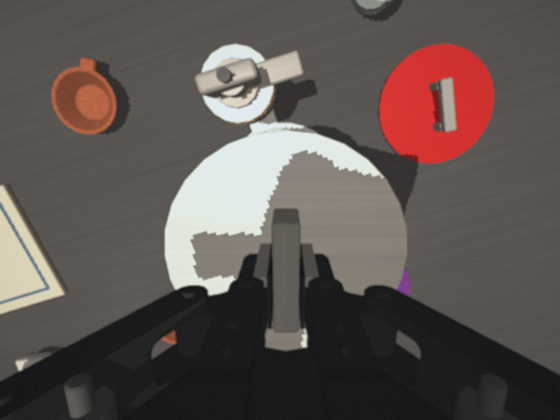

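Request:
drive_tool --motion '[-4,-15,0,0,0,0,6,-12,-45,0,0,0,0,6,-20,-75,0,0,0,0,6,-29,-110,0,0,0,0,6,-38,-145,0,0,0,0,6,-48,-180,0,0,0,0,6,-57,-215,0,0,0,0,6,-66,-250,0,0,0,0,6]'

```text
t: 31.18
tcp_pos: [0.541, 0.0701, 0.2241]
tool_rot: [0.988, -0.153, -0.002, 0.0]
force: [0.4, 0.3, -1.7]
finger_gap: 0.133
```

```bash
python3 -c "
from h import *
go(.548,.198,.225,-.31)
"
```

```text
shift [ -32.1 -124.    -0.9] turn [0.05 0.22 0.1 ]
t 31.18 tcp [541.   70.1 224.1] yaw -0.3082 F [ 0.38  0.28 -1.75] M [ 0.007 -0.03   0.01 ] gap 11.4 q [-0.08  0.43  1.64  0.    1.08  1.8 ]
```

Request:
drive_tool --motion '[-9,-35,0,0,0,0,6,-18,-68,0,0,0,0,6,-25,-95,0,0,0,0,6,-30,-114,0,0,0,0,6,-32,-124,0,0,0.2,0.1,6,-32,-124,0,0,0.2,0.1,6,-32,-124,0,0,0.2,0.1,6]'

```text
t: 32.05
tcp_pos: [0.5481, 0.1972, 0.224]
tool_rot: [0.988, -0.155, -0.0, 0.001]
force: [-0.1, 0.1, -0.8]
finger_gap: 0.127
```

```bash
python3 -c "
from h import *
go(.548,.198,.025,-.31)
d=snap('side','s9.png');e=snap('top','t9.png')
a=cv2.imread('pics/s9.png');b=cv2.imread('pics/t9.png')
cv2.imwrite('pics/s9c.png',np.hstack([cv2.resize(a[90:240,180:330],(400,400)),cv2.resize(b[150:300,150:300],(400,400))]))
"
```

```text
shift [ -0.2  -1.  199. ] turn [ 0.08  0.03 -0.04]
t 32.05 tcp [548.1 197.2 224. ] yaw -0.3106 F [-0.06  0.07 -0.83] M [0.014 0.023 0.025] gap 10.8 q [ 0.15  0.48  1.55 -0.    1.11  2.04]
```

View pics/s9c.png

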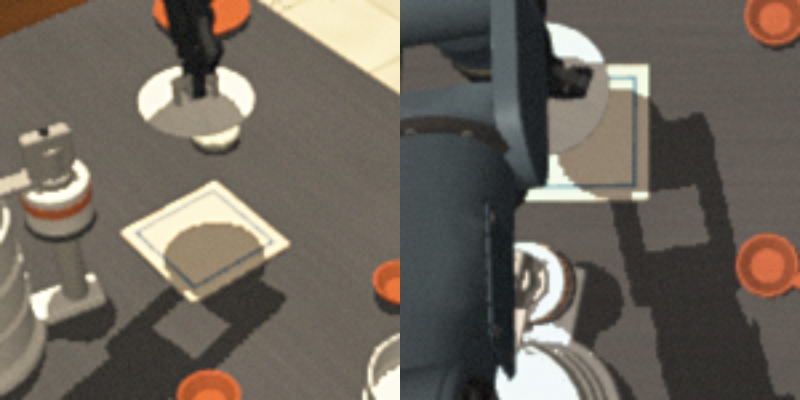

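Request:
drive_tool --motion '[0,-0.5,20,0,0,0,6,0,-1,50,0,0,0,6,0,-1,85,0,0,0,6,0,-1,115,0,0,0,6,0,-1,140,0,0,0,6,0,-1,158,0,0,0,6,0,-1,165,0,0,0,6,0,-1,165,0,0,0,6]'

```text
t: 33.15
tcp_pos: [0.5486, 0.1977, 0.0591]
tool_rot: [0.988, -0.155, -0.0, 0.001]
force: [0.3, 1.0, -0.7]
finger_gap: 0.133
```

```bash
python3 -c "
from h import *
go(.548,.198,.0235,-.31)
d=snap('side','s10.png')
av(2)
import pickle;pickle.dump(d,open('s10.pkl','wb'))
a=cv2.imread('pics/s10.png')
cv2.imwrite('pics/s10c.png',cv2.resize(a[130:230,190:320],None,fx=5.5,fy=5.5,interpolation=cv2.INTER_CUBIC))
"
```

```text
shift [-0.6 -0.1 35.6] turn [ 0.07  0.03 -0.08]
t 33.15 tcp [548.6 197.7  59.1] yaw -0.3114 F [ 0.27  1.01 -0.68] M [ 0.03  -0.002 -0.061] gap 11.4 q [ 0.15  0.71  1.67 -0.    0.76  2.04]
t 33.30 yaw -0.3111 tcp [549.1 198.   60. ] F [ 0.48  0.01 -0.76] M [ 0.029  0.01  -0.041] Mz [-0.055 -0.027]
```

View pics/s10c.png

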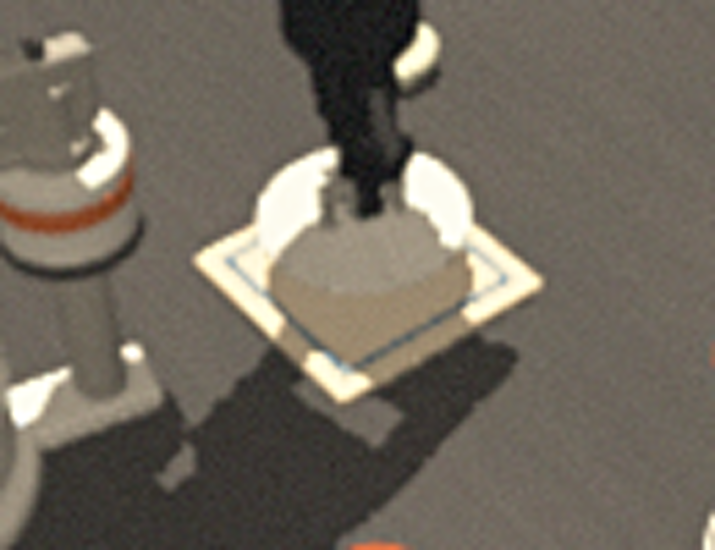

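Request:
drive_tool --motion '[-1,0,10,0,0,0,6,-1,0,20,0,0,0,6,-1,0,28,0,0,0,6,-1,0,32,0,0,0,6,-1,0,35,0,0,0,6,-1,0,36,0,0,0,6,-1,0,36,0,0,0,6]'

```text
t: 34.17
tcp_pos: [0.5483, 0.1983, 0.0242]
tool_rot: [0.988, -0.155, 0.001, 0.0]
force: [0.3, 0.5, -2.6]
finger_gap: 0.132
```

```bash
python3 -c "
from h import *
av(3)
go(.548,.198,.0225,-.31)
"
```

```text
t 34.33 yaw -0.3111 tcp [548.4 198.3  24.3] F [-0.24 -0.61 -0.77] M [ 0.011  0.012 -0.009] Mz [-0.02  -0.03   0.024]
shift [-0.3  0.4  1.8] turn [ 0.   -0.1  -0.07]
t 34.33 tcp [548.4 198.3  24.3] yaw -0.3111 F [ 0.04 -0.11 -1.66] M [-0.017 -0.018  0.024] gap 11.2 q [ 0.16  0.77  1.68 -0.    0.69  2.04]
```

Request:
drive_tool --motion '[0,0,0.7,0,0,0,6,0,0,1.4,0,0,0,6,0,0,1.8,0,0,0,6,0,0,1.8,0,0,0,6]'

```text
t: 34.83
tcp_pos: [0.5484, 0.1983, 0.0225]
tool_rot: [0.988, -0.155, 0.001, 0.0]
force: [-0.7, 0.6, -1.3]
finger_gap: 0.126
```

```bash
python3 -c "
from h import *
av(4)
"
```

```text
t 35.02 yaw -0.3112 tcp [548.4 198.3  22.5] F [ 0.41  0.14 -1.16] M [-0.001  0.001 -0.018] Mz [-0.044 -0.003 -0.024 -0.002]
```

No contact yet (force still about −1.2 N), so I'll go down in small steps.

Request:
drive_tool --motion '[0,0,0.5,0,0,0,6,0,0,1,0,0,0,6,0,0,1,0,0,0,6]'

```text
t: 35.4
tcp_pos: [0.5485, 0.1983, 0.0224]
tool_rot: [0.988, -0.155, 0.001, 0.0]
force: [-0.7, -0.3, 5.4]
finger_gap: 0.135
```

```bash
python3 -c "
from h import *
av(3)
"
```

```text
t 35.55 yaw -0.3110 tcp [548.5 198.3  22.4] F [-1.58 -0.78  5.43] M [-0.075  0.281  0.004] Mz [ 0.029 -0.028  0.01 ]
```

Request:
drive_tool --motion '[0,0,0.5,0,0,0,6,0,0,0.8,0,0,0,6,0,0,0.8,0,0,0,6]'

```text
t: 35.92
tcp_pos: [0.5485, 0.1983, 0.0224]
tool_rot: [0.988, -0.155, 0.001, 0.0]
force: [-2.0, -0.4, 6.9]
finger_gap: 0.129
```

```bash
python3 -c "
from h import *
av(3)
"
```

```text
t 36.08 yaw -0.3110 tcp [548.5 198.3  22.4] F [-1.93 -0.46  6.95] M [-0.102  0.327 -0.029] Mz [-0.086 -0.034  0.034]
```

Contact (+7 N up) at 22.4 mm, as predicted. Release, then retreat straight up.

Request:
drive_tool --motion '[0,0,0,0,0,0,12,0,0,0,0,0,0,16,0,0,0,0,0,0,25,0,0,0,0,0,0,35,0,0,0,0,0,0,40,0,0,0,0,0,0,40]'

```text
t: 36.83
tcp_pos: [0.5485, 0.1983, 0.0224]
tool_rot: [0.988, -0.155, 0.001, 0.0]
force: [0.1, 0.6, 0.1]
finger_gap: 0.467
```

Request:
drive_tool --motion '[0,0,-5,0,0,0,40,0,0,-15,0,0,0,40,0,0,-40,0,0,0,40,0,0,-80,0,0,0,40,0,0,-130,0,0,0,40,0,0,-180,0,0,0,40,0,0,-230,0,0,0,40,0,0,-230,0,0,0,40]'

```text
t: 37.83
tcp_pos: [0.5507, 0.199, 0.2581]
tool_rot: [0.988, -0.155, 0.007, -0.002]
force: [-0.2, -0.3, -0.5]
finger_gap: 0.468
```

```bash
python3 -c "
from h import *
st()
d=snap('side','s11.png');w=snap('wrist','w11.png');t=snap('top','t11.png')
import pickle;pickle.dump((d,w,t),open('end.pkl','wb'))
"
```

```text
t 37.83 tcp [550.7 199.  258.1] yaw -0.3108 F [-0.24 -0.31 -0.45] M [-0.023  0.056 -0.018] gap 40.0 q [ 0.16  0.44  1.51 -0.    1.18  2.04]
```

View pics/s11.png

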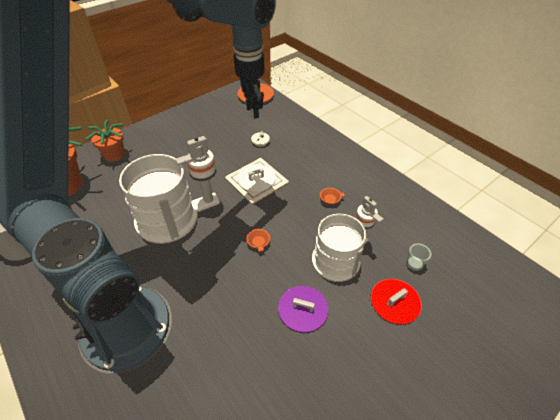

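View pics/w11.png

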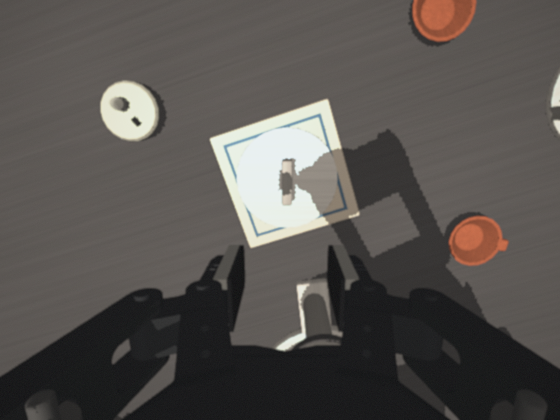

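View pics/t11.png

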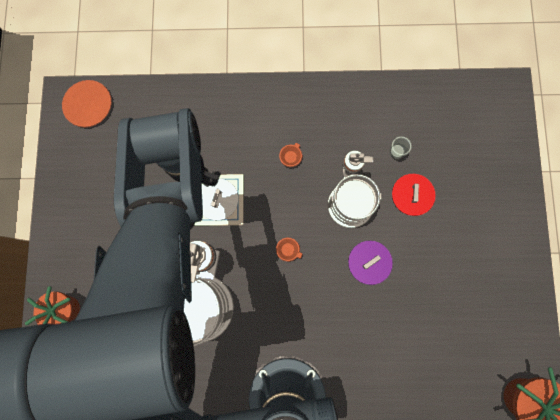

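```bash
python3 -c "
from h import *
import pickle
d,w,t=pickle.load(open('end.pkl','rb'))
print('tile',np.mean([at(w,*p,.008) for p in((211,138),(328,100),(358,214),(252,247))],0))
print('lid',np.mean([at(w,*p,.016) for p in((234,178),(340,178),(287,125),(287,230))],0))
from station import manip
print(manip.sign_off())"
```

```text
tile [0.54916455 0.19611063]
lid [0.5489015  0.19652857]
the job is handed in; nothing more can be done
None
```

The latch is free and turned open, and the lid is lying flat on the middle of the tile. I handed the job in at about 38 s of the 72 s allowed.

- **Latch:** I rocked it to the anticlockwise stop, where the wrist read about 0.15 N m, then back clockwise. It then turned about 1.5 rad anticlockwise at its normal turning torque of 0.04–0.05 N m. It shows open in the final pictures.
- **Lid:** I lifted it by the handle and lowered it until the wrist felt contact, about 7 N. After release, the wrist camera puts its centre within about 1 mm of the tile's centre, lying flat.
- **Bystanders:** the diyas, tealight cup and battery diya look unmoved in the before and after pictures.

**Not fully settled:**
- **Clockwise stop:** I never felt a clear one. The reading only rose to about 0.08 N m near where it should have been. The latch then went on past 0.3 rad, so it probably broke free on that swing.
- **Bracket:** I never saw its twist directly. The highest averaged wrist torque was 0.15 N m, with one noisy single reading of 0.20, against the 0.25 limit. Joint 6 torque jumped to 0.18 during one fast swing, but that figure includes the motion itself.

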